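# Pump up the bench air duster

### The job

Pump up the air duster on the electronics bench: push the plunger on top of the metal canister down and let it spring back up, stroke after full stroke, until the pressure pin on the canister's shoulder has popped fully out, then leave the plunger up. Do not touch the pin itself, do not lift, tip or shift the canister, and leave the other things on the bench where they are.

Things in the scene. Friction and masses are not known exactly. Their poses are not given: they have to be found in the camera images.
- duster: air duster: upright round bare-aluminium canister, 112 mm wide, 1.2-2.3 kg, loose on the bench. Shoulder at 122-144 mm height, then a ribbed black cap 56 mm wide up to 170 mm, plunger above. Origin: centre of underside, z up. The pressure pin's brass boss is on the shoulder at local +x; the outlet (valve block, thumb lever, bent nozzle out to 132 mm from the axis, all below 180 mm) at local -x
- plunger_top (a point): centre of the top face of the plunger's black mushroom button on the canister's axis: 48 mm wide (the nearly flat middle 24 mm), 16 mm thick, top 222 mm above the bench when up. The point moves down with the plunger
- plunger (a joint): plunger travel: 0 = up, 0.025 m = hard stop at the bottom. Spring: about 4 N at the top to 13 N at the bottom; it comes back up when let go. A full stroke (0.021 m or more, then back to under 0.003 m) adds one measure of air, short strokes less or none. The air is kept between strokes; once the pin is fully out, more strokes change nothing
- pin_travel (a joint): how far the pressure pin stands out: 0 = in, 0.016 m = fully out (0.013 m or more counts). It starts in, does not stir while the pressure is low, and pops out in steps of 4 to 9 mm over the last two or three strokes; 4 to 7 full strokes are needed in all, depending on the air already in the canister. It stays put between strokes
- pressure_pin: flat steel head of the pressure pin, 14 mm wide, 4 mm thick, on an 8 mm stem over the brass boss, 43.5 mm from the canister's axis at the canister's local +x. Origin: centre of the head's underside, 151 mm above the bench when in, 167 mm when out; z up. Not to be touched
- solvent_bottle: bystander: white plastic push-top solvent bottle with a steel dish, 76 mm across, 156 mm tall, upright. Origin: centre of its underside
- tip_cleaner: bystander: dark steel cup of brass wool, 72 mm across, 45 mm tall. Origin: centre of its underside
- solder_spool: bystander: spool of solder standing on its flange, 62 mm across, 50 mm tall. Origin: centre of its underside
- multimeter: bystander: grey hand multimeter lying on its back, 150 x 76 mm, 45 mm tall with its dial. Origin: centre of its underside, long side along its x
- breadboard: bystander: white solderless breadboard with chips and short wires, 165 x 55 mm, 20 mm tall. Origin: centre of its underside, long side along its x
- board_holder: bystander: low circuit-board holder with a green board, 78 x 112 mm, 41 mm tall. Origin: centre of its underside
- side_cutters: bystander: small side cutters with black grips lying flat, 117 x 56 mm, 14 mm tall. Origin: near the middle, on the bench, jaws to its +x
Not all that is in view belongs to the job. What is shaped like the duster but red is not meant.

How it is judged:
On the way, in this order (a step that is already met when the one before it is completed fails the run):
1. the plunger is pushed well down (value of joint plunger above 0.016 m), for 0.02 s.
2. the plunger is let spring back up (value of joint plunger below 0.004 m), for 0.02 s.
3. the plunger is pushed down again (value of joint plunger above 0.016 m), for 0.02 s.
4. the pressure pin has popped out (value of joint pin_travel above 0.013 m), for 0.1 s.
At the end, for the whole second after the job is handed in: the pressure pin stands at least 13 mm out of its 16 mm, the plunger is back up (within 3 mm), and the canister stands upright and at rest within 25 mm of where it was (value of joint pin_travel above 0.013 m and value of joint plunger below 0.003 m and angle between duster's own z axis and vertical below 0.05 rad and height (world z) of duster below 0.004 m and distance of duster from where it was at the start of the episode below 0.025 m and linear speed of duster below 0.02 m/s); the robot touches nothing.
It fails at once if the pressure pin is touched (over 1 N) (contact force between any of the arm, the fingers and pressure_pin above 1 N).
It fails at once if the canister is lifted, tipped or shifted by more than 25 mm (height (world z) of duster above 0.008 m or angle between duster's own z axis and vertical above 0.15 rad or distance of duster from where it was at the start of the episode above 0.025 m).
It fails at once if another thing on the bench is shifted by more than 20 mm (distance of any of solvent_bottle, tip_cleaner, solder_spool, multimeter, breadboard, board_holder, side_cutters from where it was at the start of the episode above 0.02 m).
It also fails if it takes over 53 s, if anything falls off the work surface, if the arm or the gripper's body presses on something with over 40 N, if the wrist force passes 120 N, or if a joint passes its speed limit or range.

### The arm

A 6-joint arm with a two-finger parallel gripper is mounted at the origin on the work surface. World frame = base frame: x ahead of the robot, y to its left, z up, the work surface at z = 0. Lengths are in m, angles in rad, forces in N, time in s.
With the tool pointing down it reaches from about 0.35 to 0.85 m from the base axis. Payload 8.1 kg.
Tool frame: the origin (TCP) lies midway between the tips of the shut fingers; the grasp point (between the pads) lies 19 mm behind it (robot.grip_point_offset is the distance from the TCP to the grasp point, in m); z points along the fingers, y is the line along which they close (so a half turn about z gives the same grasp; the last joint's range is limited). The gripper opens to 93 mm and grips with 3 to 60 N. Pads are 15 mm wide; open, the fingers measure 128 mm over their backs; the gripper's body (75 mm by 188 mm) begins 65 mm behind the grasp point.
Start: joints at [-1.396, 0.13, 1.488, -0, 1.523, -0.085], TCP at [0.154, -0.58, 0.219] pointing down, gripper open.
Joint ranges: [-2.96, 2.96], [-0.89, 2.26], [0.02, 2.5], [-1.34, 4.48], [0, 2.73], [-2.66, 2.66]. Speed limits (rad/s): [2.39, 2.39, 2.79, 3.14, 3.14, 3.14].

### API

Orientations are given as a rotation vector (axis times angle).
In Python, from plant import robot, read_camera, job gives the robot as it stands.
- The arm moves only by the shell command python3 -m inch 'ROWS' [FORCE]. ROWS is JSON, one flat list of numbers, 5 for each row, row after row: the shift along the world's x, y, z in mm, then the turn about the world's z in degrees, then the opening in per cent of the stroke, from 0 (shut) to 100 (fully open). In form: [dx, dy, dz, yaw, hand, dx, dy, dz, yaw, hand, ...]. A call has 1 to 10 rows; each row is the pose to reach, as a shift and turn from the pose commanded when the call began; what a row does not reach only later rows make up. A row lasts 1/12 s, in which the tool goes at most 41.7 mm and 7.16 degrees, less where a joint would pass 70% of its speed; a pose out of reach is approached as far as the arm can. A call with a gripper value outside its range is refused whole. The fingers move at their own pace and stop on an object; FORCE is the grip in N (left out, the last holds). Time passes only in rows, so rows that repeat a pose let the fingers close. It gives the time, the measured TCP pose, the force, the opening and the grip force at its end, in the units of the state.
- robot.read_state(): the state, without advancing time (a new reading comes with each control period).
- read_camera(name): name is "scene" or "top" or "wrist"; returns a dict with "image" (400x640x3 uint8, blue, green, red), "K" (3x3 intrinsics, pixels), "D" ([k1, k2, p1, p2, k3] as OpenCV has them; the pictures are not rectified), "extrinsics" (4x4, takes a point from world to camera coordinates); the wrist camera has in their place "mount" (4x4, takes a point from camera to tool coordinates, whose origin is the TCP and whose axes are the flange's). Camera axes: x right, y down, z forward; pixel columns grow to the right and rows downward; lengths in m; the calibration is good to about 2 mm. A picture is of the moment at which its call begins: read the wrist's pose just before it. There is no depth.
- job.close_job(): hands the job in; it is judged then, once.
The state is a dict: "t": time; "q": joint angles; "dq": joint speeds; "joint_torque": joint torques, N m; "tool_pos": TCP position; "orientation": TCP orientation; "force": force on the tool from outside, world axes, zero at the start; "wrist_torque": the same for the moment, N m; "opening": finger opening in m; "gripper_force": force on a finger pad.
Only numpy, scipy, OpenCV 4.12 (cv2) and the standard library are available. Lean on these libraries where they do the work, as an engineer would, in place of code of your own. Each camera call takes 0.05 s, during which the arm holds its last target. There are 200 camera calls.

## Working session

There is one attempt and no reset: what is moved stays moved. The work goes in short steps, Python scripts to look and compute and a shell command to move; the robot and the scene stay as the last step left them, time stands still between calls to the robot, and variables do not carry over. Pictures are saved under pics/ and viewed, at most 10 in all, crops included, and the job is handed in when it is done.

```bash
mkdir -p pics; python3 - <<'E'
from plant import robot, read_camera
import cv2
for n in("scene","top"):
    c=read_camera(n); cv2.imwrite(f"pics/{n}0.png",c["image"]); print(n,c["K"],c["D"],c["extrinsics"])
s=robot.read_state();print(s["t"],s["tool_pos"],s["orientation"],s["opening"])
E
```

```text
scene [[473.79048399   0.         331.61496127]
 [  0.         473.79048399 190.54418484]
 [  0.           0.           1.        ]] [-0.10004732  0.          0.          0.          0.        ] [[-0.58525492  0.81074243  0.01316813  0.29704269]
 [ 0.48321503  0.36177015 -0.79726131 -0.15875633]
 [-0.6511374  -0.46023806 -0.60349069  2.26529048]
 [ 0.          0.          0.          1.        ]]
top [[441.98006306   0.         313.2366688 ]
 [  0.         441.98006306 207.64470604]
 [  0.           0.           1.        ]] [0.0371567 0.        0.        0.        0.       ] [[-0.01230547 -0.99981577  0.01473118  0.01454116]
 [-0.99620457  0.01098881 -0.08634637  0.53206615]
 [ 0.08616858 -0.0157378  -0.99615626  1.3940061 ]
 [ 0.          0.          0.          1.        ]]
0.1 [ 0.15405983 -0.57934967  0.2176881 ] [-3.11346881e+00 -4.06757274e-01  1.47601492e-04] 0.09306597195300016
```

View pics/scene0.png

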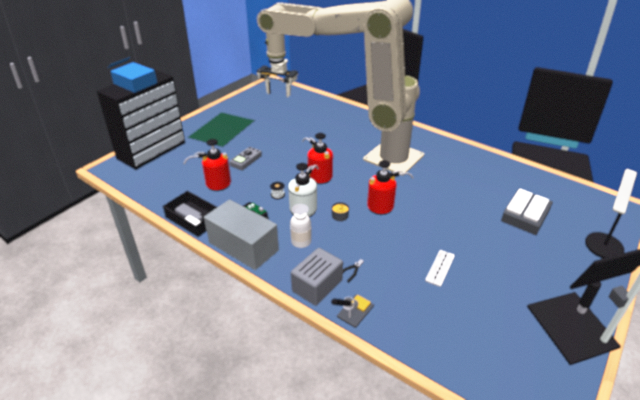

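View pics/top0.png

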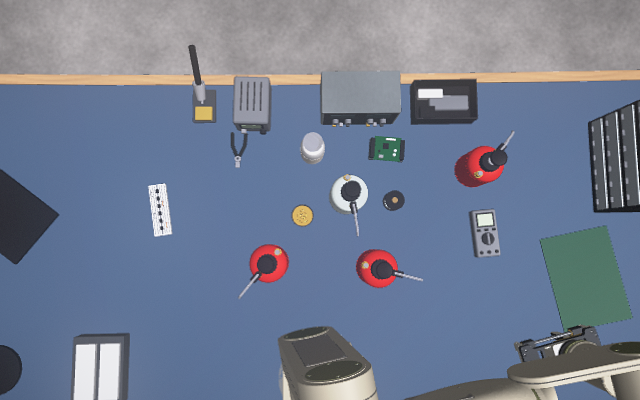

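The bare canister is at (349,195) in the top view and (302,195) in the scene view. Its nozzle points toward the base and its pin away from it. I'll zoom in on the button in both views.

```bash
python3 - <<'E'
import cv2,numpy as np
a=cv2.imread("pics/top0.png")[160:240,315:395];b=cv2.imread("pics/scene0.png")[150:230,262:342]
cv2.imwrite("pics/z.png",np.hstack([cv2.resize(i,(400,400),interpolation=cv2.INTER_CUBIC) for i in(a,b)]))
for n,(x0,y0,x1,y1) in dict(top0=(325,165,380,240),scene0=(285,160,320,190)).items():
    g=cv2.imread(f"pics/{n}.png").max(2)[y0:y1,x0:x1]
    k,l,st,ce=cv2.connectedComponentsWithStats((g<60).astype('u1'))
    for i in range(1,k):
        if st[i,4]>15: print(n,st[i]+[x0,y0,0,0,0],ce[i]+[x0,y0])
E
```

```text
scene0 [298 164   9   6  43] [301.81395349 166.46511628]
scene0 [297 171  14  13  69] [302.97101449 179.34782609]
```

View pics/z.png

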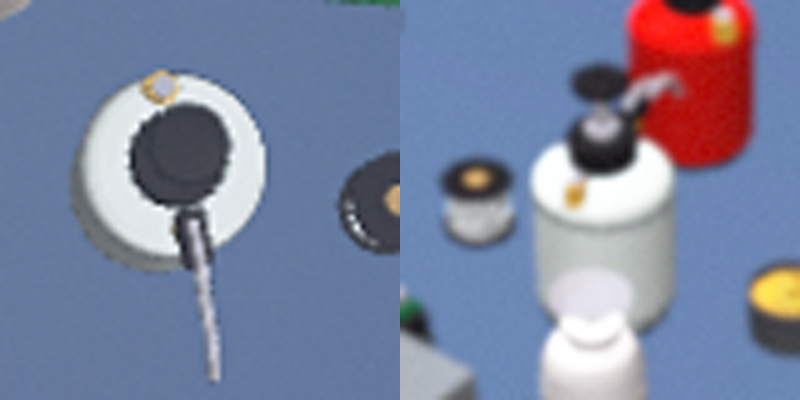

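The zoom shows the button's centre near top-view pixel (352,188.5) and scene-view pixel (301.8,166.2). The boss and pin are at top-view pixel (347,177).

```bash
cat >h.py <<'E'
import numpy as np,cv2
def ray(c,uv):
    E=c["extrinsics"];p=cv2.undistortPoints(np.array([[uv]],float),c["K"],np.array(c["D"])).ravel()
    return -E[:3,:3].T@E[:3,3],E[:3,:3].T@np.r_[p,1]
def onz(c,uv,z):
    o,d=ray(c,uv);return o+d*(z-o[2])/d[2]
E
python3 - <<'E'
from plant import robot, read_camera
from h import *
t=read_camera("top");s=read_camera("scene")
print(onz(t,(352,188.5),.222),onz(s,(301.8,166.2),.222))
print("pin",onz(t,(347,177),.153))
print("reds",[onz(t,p,.222) for p in((378,269),(267,263),(494,158))], "bottle",onz(t,(313,142),.156))
st=robot.read_state();R=cv2.Rodrigues(np.array(st["orientation"]))[0];print(R.round(3),st["tool_pos"],st["t"])
E
```

```text
[ 0.56695584 -0.09642683  0.222     ] [ 0.5744516  -0.09519655  0.222     ]
pin [ 0.6099777  -0.08965815  0.153     ]
reds [array([ 0.345369  , -0.16279753,  0.222     ]), array([0.36539691, 0.13897746, 0.222     ]), array([ 0.64791425, -0.49262479,  0.222     ])] bottle [0.71433001 0.00874622 0.156     ]
[[ 0.966  0.257 -0.   ]
 [ 0.257 -0.966  0.001]
 [ 0.    -0.001 -1.   ]] [ 0.15409239 -0.57950674  0.21797034] 0.2
```

```bash
python3 -m inch '[0,0,40,0,0, 0,0,80,0,0, 25,30,90,0,0, 50,60,90,0,0, 75,90,90,0,0, 100,120,90,0,0, 125,150,90,0,0, 150,180,90,0,0, 175,210,90,0,0, 200,240,90,0,0]' 10
python3 -m inch '[25,30,0,0,0, 50,60,0,0,0, 75,90,0,0,0, 100,120,0,0,0, 125,145,0,0,0, 150,175,0,0,0, 170,200,0,0,0, 190,225,0,0,0, 205,240,0,0,0, 205,240,0,0,0]'
python3 - <<'E'
from plant import robot, read_camera
import cv2,numpy as np
st=robot.read_state();print(st)
w=read_camera("wrist");print(w["mount"],w["K"],w["D"]);cv2.imwrite("pics/w1.png",w["image"])
t=read_camera("top")["image"][130:250,270:430];s=read_camera("scene")["image"][100:220,222:382]
cv2.imwrite("pics/ts1.png",np.hstack([cv2.resize(i,(400,300),interpolation=cv2.INTER_CUBIC) for i in (t,s)]))
E
```

```text
t: 1.03
tool_pos: [0.3549, -0.3382, 0.3086]
orientation: [3.115, 0.406, 0.0]
force: [0.9, -1.6, 0.7]
opening: 0.0307
gripper_force: 0.0
t: 1.87
tool_pos: [0.5609, -0.0965, 0.3078]
orientation: [-3.113, -0.413, 0.0]
force: [0.6, 0.4, -0.8]
opening: 0.0007
gripper_force: 0.0
{'t': 1.8667, 'q': array([-2.61297236e-01,  2.76472728e-02,  1.43546583e+00,  1.34613828e-03,
        1.67918572e+00,  1.04599751e+00]), 'dq': array([-0.05966168, -0.03630442,  0.03633777, -0.03020597,  0.01556259,
       -0.06337131]), 'joint_torque': array([  1.40775427, -51.18288159, -50.82194567,   0.19598517,
        -0.16241035,   0.7899086 ]), 'tool_pos': array([ 0.56087095, -0.0964612 ,  0.30783597]), 'orientation': array([-3.11284216e+00, -4.12738876e-01,  2.19424592e-04]), 'force': array([ 0.57285238,  0.40055378, -0.82995153]), 'wrist_torque': array([ 0.00518832, -0.03351028,  0.04879363]), 'gripper_force': 0.0, 'opening': 0.000677896989759933}
[[ 1.25930048e-03 -9.63065641e-01 -2.69263783e-01  7.50947749e-02]
 [ 9.99998770e-01  9.60969927e-04  1.23975756e-03 -8.20956232e-04]
 [-9.35213511e-04 -2.69265013e-01  9.63065666e-01 -1.64796811e-01]
 [ 0.00000000e+00  0.00000000e+00  0.00000000e+00  1.00000000e+00]] [[353.37072639   0.         324.56099634]
 [  0.         353.37072639 191.65704347]
 [  0.           0.           1.        ]] [-0.06951637  0.          0.          0.          0.        ]
```

View pics/w1.png

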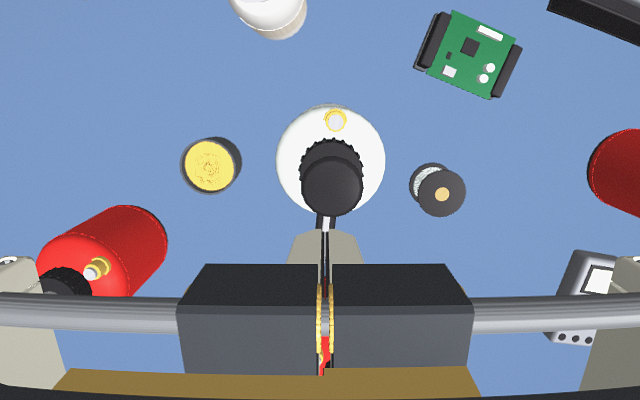

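View pics/ts1.png

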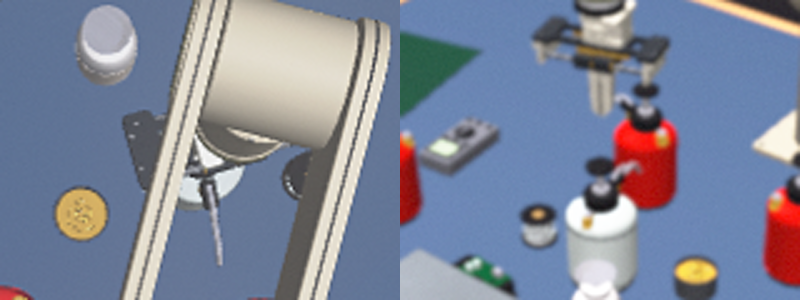

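The wrist view shows the button top face centred near (332,186), with a radius of about 30 px. The pin is beyond it at (336,120).

```bash
python3 - <<'E'
from plant import robot, read_camera
from h import *
st=robot.read_state();w=read_camera("wrist")
T=np.eye(4);T[:3,:3]=cv2.Rodrigues(np.array(st["orientation"]))[0];T[:3,3]=st["tool_pos"]
w["extrinsics"]=np.linalg.inv(T@w["mount"])
for z in(.219,):print(st["tool_pos"],onz(w,(332,186),z),onz(w,(302,186),z),onz(w,(336,120),.153))
g=w["image"].max(2)[100:240,280:390];print(w["extrinsics"])
E
```

```text
[ 0.5587751  -0.10009022  0.30828527] [ 0.56812873 -0.10279387  0.219     ] [ 0.56236863 -0.08124856  0.219     ] [ 0.61140344 -0.09611344  0.153     ]
[[ 2.58538906e-01 -9.66000479e-01  8.42338855e-04 -2.40837369e-01]
 [-9.30130328e-01 -2.48703068e-01  2.70193185e-01  4.39491417e-01]
 [-2.60797253e-01 -7.06389353e-02 -9.62805761e-01  6.14407423e-01]
 [ 0.00000000e+00  0.00000000e+00  0.00000000e+00  1.00000000e+00]]
```

```bash
python3 -m inch '[9,0,-30,0,0, 9,0,-55,0,0, 9,0,-75,0,0, 9,0,-82,0,0, 9,0,-88,0,0, 9,0,-94,0,0, 9,0,-100,0,0, 9,0,-105,0,0, 9,0,-108,0,0, 9,0,-108,0,0]' 30
```

```text
t: 2.9
tool_pos: [0.5683, -0.1008, 0.2032]
orientation: [3.114, 0.405, 0.003]
force: [-6.5, -0.7, 9.6]
opening: 0.0007
gripper_force: 4.7
```

```bash
python3 -m inch '[0,0,-3,0,0, 0,0,-4,0,0, 0,0,-4,0,0]'; python3 - <<'E'
from plant import robot, read_camera
import cv2,numpy as np
w=read_camera("wrist")["image"][90:330,200:440];s=read_camera("scene")["image"][140:220,262:342]
cv2.imwrite("pics/p2.png",np.hstack([cv2.resize(i,(400,400),interpolation=cv2.INTER_CUBIC) for i in (w,s)]))
E
```

```text
t: 3.15
tool_pos: [0.5687, -0.1009, 0.2001]
orientation: [3.113, 0.405, 0.004]
force: [-6.5, 0.4, 11.1]
opening: 0.0003
gripper_force: 5.4
```

View pics/p2.png

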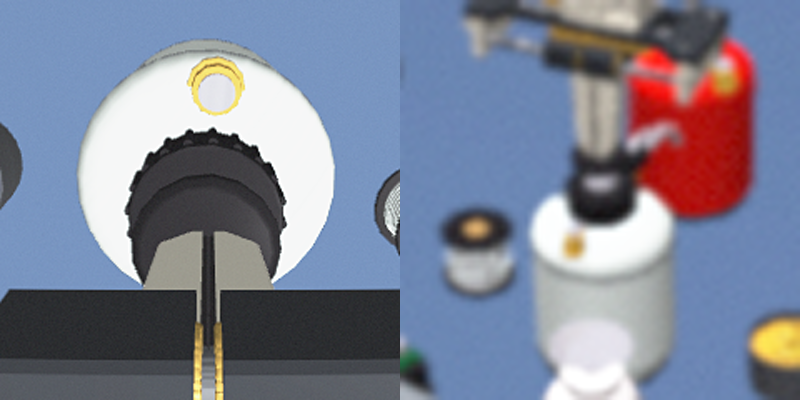

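```bash
python3 -m inch '[0,0,-2,0,0, 0,0,-4,0,0, 0,0,-4,0,0]';  python3 -m inch '[0,0,10,0,0, 0,0,20,0,0, 0,0,32,0,0, 0,0,36,0,0, 0,0,36,0,0]'
```

```text
t: 3.5
tool_pos: [0.5694, -0.1011, 0.1976]
orientation: [3.113, 0.405, 0.008]
force: [-8.2, 0.8, 17.6]
opening: 0.0004
gripper_force: 8.8
t: 3.92
tool_pos: [0.5695, -0.1004, 0.2312]
orientation: [3.114, 0.406, 0.007]
force: [0.2, 1.0, 0.2]
opening: 0.0004
gripper_force: 0.0
```

Stroke 1 bottomed at the hard stop. I'll repeat the same stroke.

```bash
python3 -m inch '[0,0,-12,0,0, 0,0,-20,0,0, 0,0,-28,0,0, 0,0,-34,0,0, 0,0,-36,0,0, 0,0,-36,0,0]'; python3 -m inch '[0,0,12,0,0, 0,0,24,0,0, 0,0,36,0,0, 0,0,36,0,0, 0,0,36,0,0]'
python3 -m inch '[0,0,-12,0,0, 0,0,-20,0,0, 0,0,-28,0,0, 0,0,-34,0,0, 0,0,-36,0,0, 0,0,-36,0,0]'; python3 -m inch '[0,0,12,0,0, 0,0,24,0,0, 0,0,36,0,0, 0,0,36,0,0, 0,0,36,0,0]'
python3 -m inch '[0,0,-12,0,0, 0,0,-20,0,0, 0,0,-28,0,0, 0,0,-34,0,0, 0,0,-36,0,0, 0,0,-36,0,0]'; python3 -m inch '[0,0,12,0,0, 0,0,24,0,0, 0,0,36,0,0, 0,0,36,0,0, 0,0,36,0,0]'
python3 - <<'E'
from plant import robot, read_camera
import cv2,numpy as np
w=read_camera("wrist")["image"][90:330,200:440];s=read_camera("scene")["image"][140:220,262:342]
cv2.imwrite("pics/p3.png",np.hstack([cv2.resize(i,(400,400),interpolation=cv2.INTER_CUBIC) for i in (w,s)]))
E
```

```text
t: 4.42
tool_pos: [0.5703, -0.1005, 0.1971]
orientation: [3.112, 0.407, 0.01]
force: [-5.9, 0.9, 31.2]
opening: 0.0002
gripper_force: 15.8
t: 4.83
tool_pos: [0.5678, -0.0998, 0.2276]
orientation: [-3.115, -0.407, 0.002]
force: [0.5, 0.2, 0.4]
opening: 0.0004
gripper_force: 0.0
t: 5.33
tool_pos: [0.5695, -0.1002, 0.1971]
orientation: [3.113, 0.407, 0.008]
force: [-12.1, 3.1, 36.7]
opening: 0.0003
gripper_force: 18.6
t: 5.75
tool_pos: [0.5677, -0.0998, 0.2273]
orientation: [-3.115, -0.407, 0.002]
force: [-0.8, 0.9, -0.3]
opening: 0.0004
gripper_force: 0.0
t: 6.25
tool_pos: [0.5695, -0.1002, 0.1972]
orientation: [3.113, 0.407, 0.008]
force: [-12.7, 2.7, 36.9]
opening: 0.0005
gripper_force: 18.8
t: 6.67
tool_pos: [0.5676, -0.0997, 0.2272]
orientation: [-3.114, -0.407, 0.002]
force: [-0.3, -1.2, -0.9]
opening: 0.0006
gripper_force: 0.0
```

View pics/p3.png

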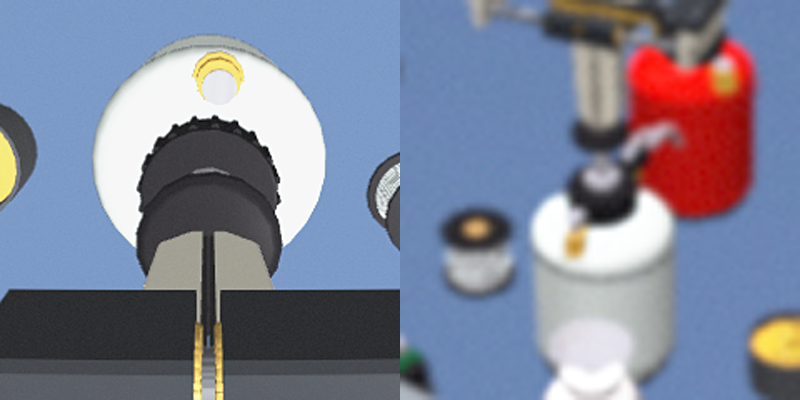

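The pin is partly out after 4 strokes: in the scene crop its head at about (578,212) now stands clear of the boss. I'll do three more strokes, a little gentler, since extra ones do no harm. Then I'll rise and check.

```bash
python3 -m inch '[0,0,-12,0,0, 0,0,-20,0,0, 0,0,-28,0,0, 0,0,-33,0,0, 0,0,-33,0,0, 0,0,-33,0,0]'; python3 -m inch '[0,0,12,0,0, 0,0,24,0,0, 0,0,33,0,0, 0,0,33,0,0, 0,0,33,0,0]'
python3 -m inch '[0,0,-12,0,0, 0,0,-20,0,0, 0,0,-28,0,0, 0,0,-33,0,0, 0,0,-33,0,0, 0,0,-33,0,0]'; python3 -m inch '[0,0,12,0,0, 0,0,24,0,0, 0,0,33,0,0, 0,0,33,0,0, 0,0,33,0,0]'
python3 -m inch '[0,0,-12,0,0, 0,0,-20,0,0, 0,0,-28,0,0, 0,0,-33,0,0, 0,0,-33,0,0, 0,0,-33,0,0]'; python3 -m inch '[0,0,12,0,0, 0,0,24,0,0, 0,0,40,0,0, 0,0,70,0,0, 0,0,100,0,0, 0,0,110,0,0, 0,0,110,0,0, 0,0,110,0,0]'
python3 - <<'E'
from plant import robot, read_camera
import cv2,numpy as np
w=read_camera("wrist")["image"][90:330,200:440];s=read_camera("scene")["image"][140:220,262:342]
cv2.imwrite("pics/p4.png",np.hstack([cv2.resize(i,(400,400),interpolation=cv2.INTER_CUBIC) for i in (w,s)]))
E
```

```text
t: 7.27
tool_pos: [0.5685, -0.0999, 0.1972]
orientation: [3.114, 0.407, 0.003]
force: [-6.5, 1.4, 18.7]
opening: 0.0005
gripper_force: 9.6
t: 7.68
tool_pos: [0.5678, -0.0998, 0.2276]
orientation: [-3.115, -0.407, 0.002]
force: [0.2, 0.4, -0.5]
opening: 0.0005
gripper_force: 0.0
t: 8.18
tool_pos: [0.5689, -0.1, 0.1972]
orientation: [3.114, 0.407, 0.004]
force: [-4.6, 0.6, 20.2]
opening: 0.0005
gripper_force: 10.0
t: 8.6
tool_pos: [0.5676, -0.0997, 0.2272]
orientation: [-3.114, -0.407, 0.003]
force: [-0.3, 0.4, -0.8]
opening: 0.0005
gripper_force: 0.0
t: 9.1
tool_pos: [0.5687, -0.1, 0.1972]
orientation: [3.114, 0.407, 0.003]
force: [-5.4, 1.2, 20.8]
opening: 0.0003
gripper_force: 10.6
t: 9.77
tool_pos: [0.5679, -0.0998, 0.3037]
orientation: [-3.115, -0.407, 0.002]
force: [-0.3, -0.3, -0.3]
opening: 0.0003
gripper_force: 0.0
```

View pics/p4.png

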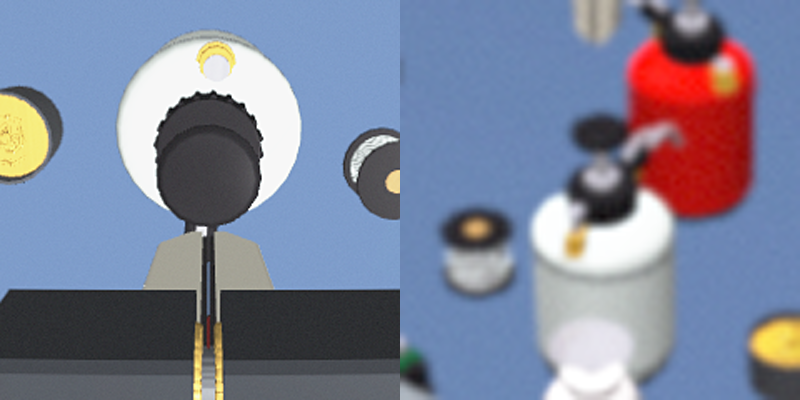

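```bash
python3 - <<'E'
from plant import robot, read_camera
from h import *
st=robot.read_state();w=read_camera("wrist")
T=np.eye(4);T[:3,:3]=cv2.Rodrigues(np.array(st["orientation"]))[0];T[:3,3]=st["tool_pos"]
E=np.linalg.inv(T@w["mount"]);w["extrinsics"]=E
b=w["image"][100:160,300:365].astype(int)
p0=np.array([.6115,-.0958])
for z in(.155,.159,.163,.167,.171):
    p=cv2.projectPoints(np.r_[p0,z][None],cv2.Rodrigues(E[:3,:3])[0],E[:3,3],w["K"],np.array(w["D"]))[0].ravel();print(z,p)
s=read_camera("scene");E=s["extrinsics"]
for z in(.155,.163,.171):
    p=cv2.projectPoints(np.r_[p0,z][None],cv2.Rodrigues(E[:3,:3])[0],E[:3,3],s["K"],np.array(s["D"]))[0].ravel();print(z,p,(p-[262,140])*5+[400,0])
E
```

```text
0.155 [334.3046938  129.48575703]
0.159 [334.42203549 129.96191478]
0.163 [334.5423826  130.45029703]
0.167 [334.66585199 130.95138024]
0.171 [334.79256663 131.46566589]
0.155 [296.06382133 184.94238176] [570.31910667 224.71190879]
0.163 [295.99707889 183.26158349] [569.98539447 216.30791745]
0.171 [295.93007251 181.57187163] [569.65036253 207.85935815]
```

```bash
python3 - <<'E'
import cv2,numpy as np
a=[cv2.imread(f"pics/p{i}.png")[190:260,555:605] for i in(2,3,4)]
cv2.imwrite("pics/c.png",np.hstack([cv2.resize(i,(250,350),interpolation=cv2.INTER_CUBIC) for i in a]))
E
```

```text
(no output)
```

View pics/c.png

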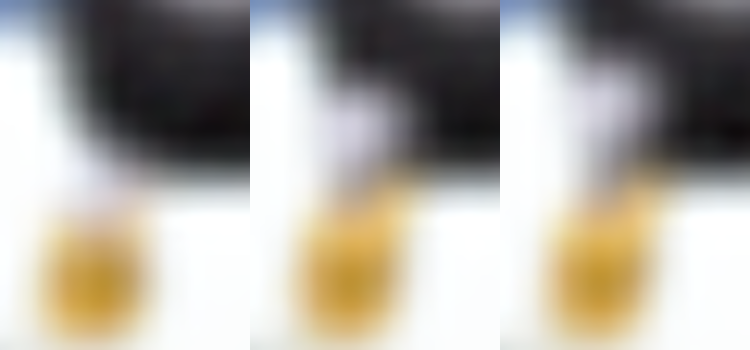

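The pin head rises about 18 crop px from its starting position (y 185, then 120, then 95 in this enlargement). The full 16 mm of travel predicts about 17 px, so the pin is fully out. The plunger is up and the tool is clear.

```bash
python3 -c "
from plant import job
print(job.close_job())"
```

```text
the job is handed in; nothing more can be done
None
```

I handed the job in after seven full strokes: the camera images show the pressure pin fully out, the plunger is back up, and the canister and the things in view around it look unmoved; no verdict came back.

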